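# Set the polariser ring to the red mark and hold the lamp on

## Task

Make the round polarised-light base ready for a strain check of the glass hook on its stage: with the fingers, push the blue lever around, either way, until its pointer stands at the red mark; only push it, do not grip it. Then press the green lamp button down fully and finish while still holding it down. Leave the glass hook on the stage and everything else standing around undisturbed.

Things in the scene. Friction and masses are not known exactly. Their poses are not given: they have to be found in the camera images.
- light_base: fixed round instrument: grey foot 280 mm across and 10 mm high, with a white scale with black ticks around its rim, a dark drum 152 mm across up to z = 29 mm, and a white round stage in the middle, 86 mm across, top 40 mm above the worktop. Origin: on the ring's vertical turning axis, on the worktop
- ring (a joint): turn of the aluminium ring (144 mm across, 31 to 43 mm above the worktop) about the vertical axis of light_base, in rad; 0 at the start, grows counter-clockwise seen from above. It turns freely right round the circle (6.5 rad each way), with light friction (about 1.5 N at the handle), and stays where it is left
- handle_mid (a point): centre of the blue upright handle of the ring's lever, 90 mm from the turning axis and 73 mm above the worktop. The handle is 60 mm high (43 to 103 mm above the worktop), 18 mm thick around the arc and 20 mm deep along the radius. x of this point looks outward along the lever
- handle_ccw: the counter-clockwise half (9 mm thick) of the blue handle; origin on the turning axis, on the worktop
- handle_cw: the clockwise half (9 mm thick) of the blue handle; origin on the turning axis, on the worktop
- pointer_tip (a point): tip of the lever's thin black pointer, 112 mm from the turning axis, straight out beyond the blue handle, 16 mm above the worktop
- mark_tip (a point): inner end of the fixed red mark on the scale, 112 mm from the turning axis, 16 mm above the worktop, just where the pointer tip comes to when the ring is set. The red mark is 9 mm wide, reaches from 114 to 145 mm from the axis and is 19 mm high
- stage_hook: loose mottled teal glass hook, 37 x 40 mm and 53 mm high, standing on the white stage (its top is 93 mm above the worktop). Origin: centre of its underside
- switch_box: fixed grey switch box 70 x 60 mm, 24 mm high, beside the light base on its left or right. Origin: centre of its underside
- lamp_button_top (a point): centre of the top of the green round push button (34 mm across) on the switch box, 48 mm above the worktop when up, in a black collar 52 mm across whose rim is 36 mm above the worktop; moves down with the button
- lamp_button (a joint): how far the green button is pressed, in m: 0 up, 0.008 fully down; a spring, 6 N when fully down, it comes up again when let go
- amber_hook: loose amber glass hook, 40 x 43 mm and 52 mm high, standing on the worktop on the other side of the light base. Origin: centre of its underside
- flame_drop_02: loose red glass drop, 46 mm across and 78 mm high, near the front edge on the right. Origin: centre of its underside
- glass_hook_24: loose clear glass hook, 45 x 48 mm and 66 mm high, on the left. Origin: centre of its underside
- wood_paddle: loose wooden paddle, 114 x 228 x 22 mm, lying at the right. Origin: centre of its underside
- tweezers: loose steel tweezers, 173 x 46 x 12 mm, lying at the left. Origin: centre of its underside
Mind the look-alikes: they are no part of the job. Leave any pink or yellow look-alike of the stage_hook alone.

How it is judged (in metres and radians):
On the way, in this order (a step that is already met when the one before it is completed fails the run):
1. the pointer stands at the red mark and the ring is at rest (horizontal distance between pointer_tip and mark_tip below 0.007 m and velocity of joint ring between -0.05 and 0.05 rad/s), for 0.2 s.
2. the green lamp button is pressed down by the fingers (value of joint lamp_button above 0.005 m and contact force between the fingers and lamp_button above 1 N), for 0.2 s.
At the end, for the whole second after the job is handed in: the pointer tip is within 7 mm of the red mark's inner end, the fingers hold the green button more than 5 mm down, and the teal hook stands upright on the stage within 10 mm of where it was (all of step 2 and horizontal distance between pointer_tip and mark_tip below 0.007 m and distance of stage_hook from where it was at the start of the episode below 0.01 m and angle between stage_hook's own z axis and vertical below 0.2 rad); the arm keeps its last pose, push and grip.
It fails at once if the blue handle is gripped: pressed on both of its halves at once (contact force between the fingers and handle_ccw above 1.5 N and contact force between the fingers and handle_cw above 1.5 N).
It fails at once if the glass hook on the stage is shifted by more than 10 mm, lifted or tipped (distance of stage_hook from where it was at the start of the episode above 0.01 m or angle between stage_hook's own z axis and vertical above 0.3 rad).
It fails at once if a thing standing around is moved by more than 15 mm (distance of any of amber_hook, flame_drop_02, glass_hook_24, wood_paddle, tweezers from where it was at the start of the episode above 0.015 m).
It also fails if it takes over 58 s, if anything falls off the work surface, if the arm or the gripper's body presses on something with over 40 N, if the wrist force passes 120 N, or if a joint passes its speed limit or range.

## Robot

A 6-joint arm with a two-finger parallel gripper is mounted at the origin on a cart in front of the work surface, level with it; the furniture and walls round the work are solid. World frame = base frame: x ahead of the robot, y to its left, z up, the work surface at z = 0. Lengths are in mm, angles in rad, forces in N, time in s.
With the tool pointing down it reaches from about 350 to 875 mm from the base axis. Payload 4.2 kg.
Tool frame: the origin (TCP) lies at the very end of the fingers, on their centre line; the grasp point (between the pads) lies 19 mm behind it (bot.hold_point_z is the distance from the TCP to the grasp point, in mm); x points along the fingers, y is the direction in which the jaws open and shut, and the axes are right-handed (so a half turn about x gives the same grasp; the last joint's range is limited). The gripper opens to 87 mm and grips with 3 to 60 N. Pads are 19 mm wide; open, the fingers measure 117 mm over their backs; the gripper's body (75 mm by 190 mm) begins 51 mm behind the grasp point.
Start: joints at [1.43, 0.385, 0.008, 0, -1.194, -0.259], TCP at [243.238, 575.703, 222.55] pointing down, gripper open.
Joint ranges: [-3.14, 3.14], [-1.21, 2.06], [-1.07, 1.41], [-3.16, 2.05], [-2.99, -0.16], [-3.1, 3.1]. Speed limits (rad/s): [2.79, 2.79, 3.14, 3.14, 3.14, 3.14].

## Interface

Orientations are given as [roll, pitch, yaw] about the fixed x, y, z axes, in that order (R = Rz(yaw) Ry(pitch) Rx(roll)).
In Python, from workcell import bot gives the robot as it stands. The module is installed in compiled form; this text tells all that it offers.
- The arm moves only by the shell command python3 -m crank 'ROWS' [FORCE]. ROWS is JSON, a list that holds one entry, the list of rows, each a list of 7 numbers: the shift along the tool's x, y, z in m, then the turn, a rotation vector about the tool's x, y, z in rad, then the opening, from -1 (shut) to 1 (fully open), so that 0 is half open. A call has 1 to 20 rows; each row shifts and turns the pose as measured when the row begins, along the tool's axes as they then stand; what a row does not reach is not made up. A row lasts 1/8 s, in which the tool goes at most 62.5 mm and 10.7 degrees, less where a joint would pass 70% of its speed; a pose out of reach is approached as far as the arm can. A call with a gripper value outside its range is refused whole. The fingers move at their own pace and stop on an object; FORCE is the grip in N (left out, the last holds). Time passes only in rows, so rows that do not move let the fingers close. It gives the time, the measured TCP pose, the force and the opening at its end, in the units of the state.
- bot.get_state(): the state, without advancing time (a new reading comes with each control period).
- bot.read_camera(name): name is "scene" or "top"; returns a dict with "image" (384x512x3 uint8, blue, green, red), "K" (3x3 intrinsics, pixels), "k1" (the pictures are not rectified: a ray, as slopes to the right and down, at radius r is drawn at 1 + k1 r^2 times it, then the intrinsics apply), "R" (3x3) and "t" (3): a world point X has camera coordinates R X + t. Camera axes: x right, y down, z forward; pixel columns grow to the right and rows downward; lengths in mm; the calibration is good to about 2 mm. A picture is of the moment at which its call begins. There is no depth.
- bot.sign_off(): hands the job in, once; it reports no verdict.
The state is a dict: "time_s": time; "joints": joint angles; "qvel": joint speeds; "joint_torque": joint torques, N m; "ee_pos": TCP position; "orientation": TCP orientation; "ft_force": force on the tool from outside, world axes, zero at the start; "torque": the same for the moment, N m; "gripper_width": opening from 0.0 (shut) to 1.0 (fully open).
Only numpy, scipy, OpenCV 4.12 (cv2) and the standard library are available. Lean on these libraries where they do the work, as an engineer would, in place of code of your own. Each camera call takes 0.05 s, during which the arm holds its last target.

## Working session

There is one attempt and no reset: what is moved stays moved. The work goes in short steps, Python scripts to look and compute and a shell command to move; the robot and the scene stay as the last step left them, time stands still between calls to the robot, and variables do not carry over. Pictures are saved under pics/ and viewed, and the job is handed in when it is done.

```bash
mkdir -p pics; ls
python3 - <<'E'
from workcell import bot
import cv2,numpy as np
np.set_printoptions(precision=4,suppress=True)
for n in("scene","top"):
    c=bot.read_camera(n);cv2.imwrite(f"pics/{n}0.png",c["image"]);print(n,c["K"],c["k1"],c["R"],c["t"])
print(bot.get_state())
E
```

```text
pics
scene [[356.8731   0.     247.6484]
 [  0.     356.8731 193.1699]
 [  0.       0.       1.    ]] 0.036429503571903096 [[-0.775  -0.6319  0.0063]
 [-0.2627  0.313  -0.9127]
 [ 0.5747 -0.709  -0.4086]] [415.8171 192.8535 902.0871]
top [[397.204    0.     257.2552]
 [  0.     397.204  192.807 ]
 [  0.       0.       1.    ]] -0.07155105264294429 [[-0.003  -0.9999 -0.0158]
 [-0.9949  0.0046 -0.1003]
 [ 0.1004  0.0154 -0.9948]] [  37.6748  525.2881 1579.6472]
{'time_s': 0.1, 'joints': array([ 1.4296,  0.3855,  0.0068, -0.0004, -1.194 , -0.2586]), 'qvel': array([-0.0001, -0.0009,  0.0019,  0.0007, -0.0002, -0.    ]), 'joint_torque': array([  0.0005, -39.1689,  18.7935,   4.2319,   0.0135,  -0.0001]), 'ee_pos': array([243.0384, 575.226 , 221.5554]), 'orientation': array([ 1.6188,  1.5688, -1.9228]), 'ft_force': array([-0.5037,  0.5702,  0.0785]), 'torque': array([-0.017 ,  0.0343, -0.0346]), 'gripper_width': 0.9986465994231711}
```

View pics/scene0.png

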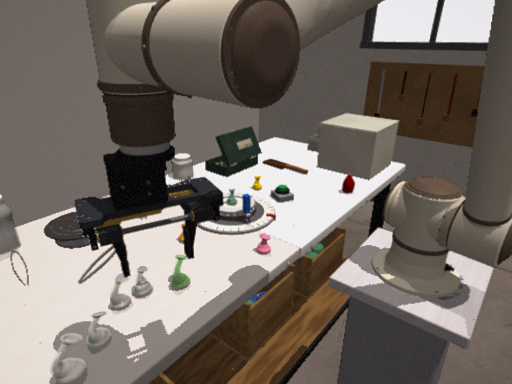

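View pics/top0.png

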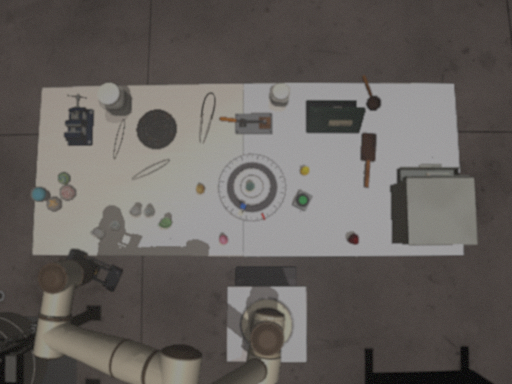

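The top view shows the base centred near (252,187), the blue handle at (242,205), the red mark at (263,216), the green button at (303,200) and the amber hook at (200,188). Next I'll measure these.

```bash
cat > h.py <<'E'
import numpy as np,cv2
def ray(c,uv):
    K=np.array(c["K"]);d=np.array([[c["k1"],0,0,0]],float)[0]
    p=cv2.undistortPoints(np.array([[uv]],float),K,d)[0,0]
    R=np.array(c["R"]);t=np.array(c["t"])
    return -R.T@t, R.T@np.array([p[0],p[1],1.])
def onz(c,uv,z):
    o,d=ray(c,uv);return (o+d*(z-o[2])/d[2])[:2]
def proj(c,X):
    return cv2.projectPoints(np.array(X,float).reshape(-1,3),cv2.Rodrigues(np.array(c["R"]))[0],np.array(c["t"],float),np.array(c["K"]),np.array([c["k1"],0,0,0.]))[0].reshape(-1,2)
def tri(c1,u1,c2,u2):
    A=[];b=[]
    for c,u in((c1,u1),(c2,u2)):
        o,d=ray(c,u);d/=np.linalg.norm(d);P=np.eye(3)-np.outer(d,d);A.append(P);b.append(P@o)
    return np.linalg.lstsq(np.vstack(A),np.hstack(b),rcond=None)[0]
def blobs(c,lo,hi,roi,mn=4):
    h=cv2.cvtColor(c["image"],cv2.COLOR_BGR2HSV);m=cv2.inRange(h,lo,hi)
    k=np.zeros_like(m);x0,y0,x1,y1=roi;k[y0:y1,x0:x1]=m[y0:y1,x0:x1]
    n,l,s,ce=cv2.connectedComponentsWithStats(k)
    return [(ce[i].round(2),s[i]) for i in range(1,n) if s[i][4]>=mn]
E
python3 - <<'E'
from workcell import bot
from h import *
T=bot.read_camera("top");S=bot.read_camera("scene")
for n,c,roi in(("top",T,(190,140,330,235)),("scene",S,(170,160,310,260))):
    for col,lo,hi in(("blue",(105,120,40),(130,255,255)),("red",(0,150,60),(8,255,255)),("red2",(172,150,60),(180,255,255)),("green",(50,120,40),(85,255,255)),("teal",(70,40,40),(100,255,255))):
        print(n,col,blobs(c,lo,hi,roi))
a=cv2.resize(T["image"][140:250,190:330],None,fx=5,fy=5,interpolation=2);cv2.imwrite("pics/t1.png",a)
a=cv2.resize(S["image"][165:265,165:310],None,fx=5,fy=5,interpolation=2);cv2.imwrite("pics/s1.png",a)
E
```

```text
top blue [(array([242.46, 205.85]), array([241, 204,   4,   4,  13], dtype=int32))]
top red []
top red2 []
top green []
top teal []
scene blue [(array([246.35, 203.14]), array([243, 194,   7,  19, 114], dtype=int32))]
scene red [(array([270.5 , 214.64]), array([267, 214,   8,   3,  14], dtype=int32))]
scene red2 []
scene green [(array([282.15, 187.67]), array([278, 185,   9,   6,  46], dtype=int32))]
scene teal [(array([239.5, 160.5]), array([238, 160,   4,   2,   4], dtype=int32)), (array([231.46, 197.86]), array([228, 189,   9,  15,  72], dtype=int32)), (array([307.88, 253.62]), array([306, 253,   4,   3,   8], dtype=int32))]
```

View pics/t1.png

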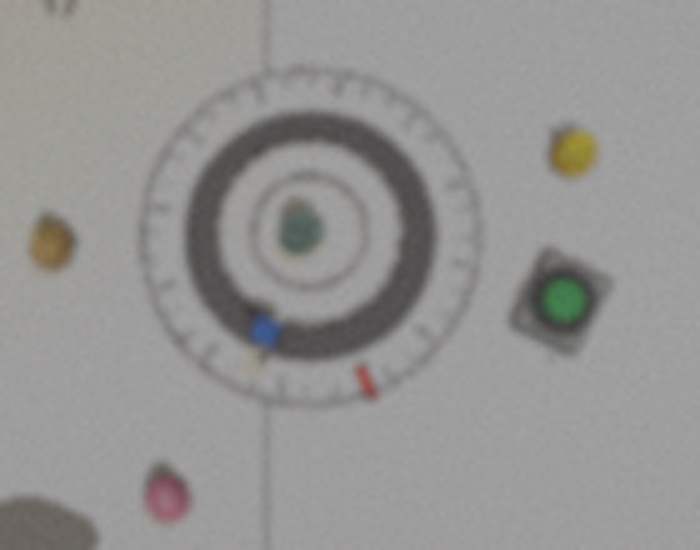

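View pics/s1.png

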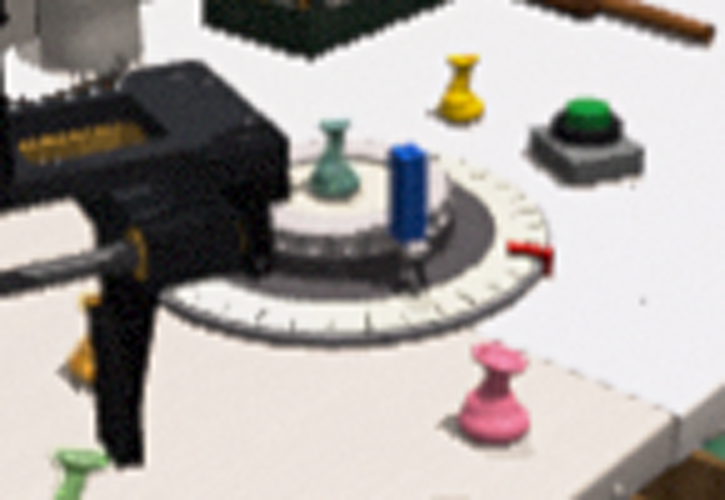

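The crops show the foot rim, dark annulus, blue handle, red mark and button clearly. I'll fit the rim and get the azimuths.

Run:
```python
from workcell import bot
from h import *
np.set_printoptions(precision=1,suppress=True)
T=bot.read_camera("top");S=bot.read_camera("scene")
hs=cv2.cvtColor(T["image"],cv2.COLOR_BGR2HSV)
g=cv2.cvtColor(T["image"],cv2.COLOR_BGR2GRAY)
m=cv2.inRange(g,0,110);k=np.zeros_like(m);k[158:216,222:282]=m[158:216,222:282]
cs,_=cv2.findContours(k,cv2.RETR_CCOMP,cv2.CHAIN_APPROX_NONE)
for c in cs:
    if len(c)>60:
        for z in(10,31,43):
            P=np.array([onz(T,p[0],z) for p in c.astype(float)])
            A=np.c_[2*P,np.ones(len(P))];s=np.linalg.lstsq(A,(P**2).sum(1),rcond=None)[0]
            r=np.sqrt(s[2]+s[:2]@s[:2]);print(len(c),"z",z,"centre",s[:2],"r",r,"res",np.std(np.hypot(*(P-s[:2]).T)-r))
for col,lo,hi,z in(("blue",(100,100,40),(130,255,255),103),("red",(0,90,60),(8,255,255),19),("red2",(172,90,60),(180,255,255),19),("green",(50,90,40),(85,255,255),48),("teal",(70,40,40),(100,255,255),70),("yellow",(22,110,60),(32,255,255),40),("amber",(12,90,60),(22,255,255),40),("pink",(165,60,60),(180,255,255),40)):
    for ce,s in blobs(T,lo,hi,(190,140,330,250)): print(col,ce,s[4],onz(T,ce,z))
g=tri(T,blobs(T,(50,90,40),(85,255,255),(290,180,320,210))[0][0],S,(282.15,187.67));print("green tri",g)
```

```text
138 z 10 centre [552.4  59.5] r 100.00946301996191 res 1.1291383864110007
138 z 31 centre [549.9  58.9] r 98.70885195011378 res 1.114454077142553
138 z 43 centre [548.5  58.5] r 97.96564562448155 res 1.1060630432748708
107 z 10 centre [556.   59.4] r 77.40240716826438 res 1.6109876533371885
107 z 31 centre [553.5  58.8] r 76.39579814791628 res 1.5900369521533575
107 z 43 centre [552.1  58.4] r 75.8205929934285 res 1.5780651229054634
blue [242.8 205.8] 19 [467.7  90.2]
red [262.8 216.1] 8 [431.4  13.9]
green [302.5 199.6] 51 [ 495.4 -144.5]
yellow [304.6 170. ] 48 [ 615.5 -155.6]
amber [303.2 173. ] 11 [ 603.4 -149.8]
amber [199.9 188.5] 44 [542.5 266.8]
pink [223.1 239.2] 52 [339.3 171.9]
green tri [ 496.2 -145.2   40.2]
```

```bash
cat >> h.py <<'E'
from scipy.spatial.transform import Rotation as Ro
def pose(s): 
    return np.array(s["ee_pos"]),Ro.from_euler("xyz",s["orientation"]).as_matrix()
def show(bot):
    s=bot.get_state();p,R=pose(s);print("t",s["time_s"],"p",p.round(1),"grip",round(s["gripper_width"],3),"F",np.array(s["ft_force"]).round(2),"j",np.array(s["joints"]).round(2));print(R.round(3));return p,R
E
python3 - <<'E'
from workcell import bot
from h import *
np.set_printoptions(precision=4,suppress=True)
p,R=show(bot)
S=bot.read_camera("scene")
# predictions to check in scene
C=np.array([552,59])
for nm,r,az,z in(("handle",90,159.8,73),("ptr",112,159.8,16),("markmid",129.5,200.5,19),("markin",114,200.5,19),("markout",145,200.5,19)):
    a=np.radians(az);X=[*(C+r*np.array([np.cos(a),np.sin(a)])),z];print(nm,np.round(X,1),proj(S,X).round(1))
print("btn",proj(S,[495.4,-144.5,48]))
for uv,z in(((270.5,214.64),17),((246.35,203.14),73)):
    q=onz(S,uv,z);d=q-C;print(q,np.hypot(*d),np.degrees(np.arctan2(d[1],d[0]))%360)
E
```

```text
t 0.3 p [243.2 575.5 222.2] grip 0.997 F [-0.25 -0.05 -0.22] j [ 1.43  0.39  0.01 -0.   -1.19 -0.26]
[[-0.    -0.389 -0.921]
 [-0.001 -0.921  0.389]
 [-1.     0.001 -0.   ]]
handle [467.5  90.1  73. ] [[246.7 203.6]]
ptr [446.9  97.7  16. ] [[250.2 223.3]]
markmid [430.7  13.6  19. ] [[270.8 214.2]]
markin [445.2  19.1  19. ] [[266.1 213.4]]
markout [416.2   8.2  19. ] [[275.6 214.9]]
btn [[282.3685 185.768 ]]
[431.8578  13.6929] 128.4012427192306 200.6620867799046
[470.468   87.9621] 86.52323900862105 160.44375362252484
```

Both views agree: the handle is at azimuth about 160° and the mark at 200.5°, so the ring needs about +40.5° ccw. The tool's y is already nearly tangential there. I'll shut the fingers and move to above the handle's clockwise side.

```bash
python3 -m crank '[[[0,0.0315,-0.0393,-0.005,0,0,-1],[0,0.0315,-0.0393,-0.005,0,0,-1],[0,0.0315,-0.0393,-0.005,0,0,-1],[0,0.0315,-0.0393,-0.005,0,0,-1],[0,0.0315,-0.0393,-0.005,0,0,-1],[0,0.0315,-0.0393,-0.005,0,0,-1],[0,0.0315,-0.0393,-0.005,0,0,-1],[0,0.0315,-0.0393,-0.005,0,0,-1],[0,0.0315,-0.0393,-0.005,0,0,-1],[0,0.0315,-0.0393,-0.005,0,0,-1],[0,0,0,0,0,0,-1]]]' 10
cat > w.py <<'E'
from workcell import bot
from h import *
import sys
p,R=show(bot)
C=np.array([552,59]);z=R[:2,2];y=R[:2,1];d=p[:2]-C
print("az tool z",np.degrees(np.arctan2(z[1],z[0]))%360,"in tool y,z:",d@y,d@z)
E
python3 w.py
```

```text
time_s: 1.72
ee_pos: [500.5, 126.0, 223.1]
orientation: [-2.263, 1.567, 0.533]
ft_force: [-0.4, 0.6, -0.5]
gripper_width: 0.005
t 1.725 p [500.5 126.  223.1] grip 0.005 F [-0.37  0.57 -0.55] j [ 0.56  0.2  -0.26  0.   -1.11  0.66]
[[ 0.004 -0.338 -0.941]
 [ 0.002 -0.941  0.338]
 [-1.    -0.003 -0.003]]
az tool z 160.2288230534536 in tool y,z: -45.57354675102497 71.14987645923867
```

```bash
python3 -m crank '[[[0,0,0.019,0,0,0,-1],[0.04,0,0,0,0,0,-1],[0.04,0,0,0,0,0,-1],[0.04,0,0,0,0,0,-1],[0.03,0,0,0,0,0,-1],[0.012,0,0,0,0,0,-1],[0,0,0,0,0,0,-1]]]'
python3 w.py
python3 - <<'E'
from workcell import bot
import cv2
S=bot.read_camera("scene");T=bot.read_camera("top")
cv2.imwrite("pics/s2.png",cv2.resize(S["image"][125:265,150:330],None,fx=4,fy=4,interpolation=2))
E
```

```text
time_s: 2.6
ee_pos: [477.1, 141.0, 60.4]
orientation: [-2.141, 1.56, 0.667]
ft_force: [-0.1, -0.4, 0.8]
gripper_width: 0.008
t 2.6 p [477.1 141.   60.4] grip 0.008 F [-0.05 -0.35  0.81] j [ 0.61  0.36 -0.52 -0.   -0.69  0.62]
[[ 0.009 -0.328 -0.945]
 [ 0.007 -0.945  0.328]
 [-1.    -0.009 -0.006]]
az tool z 160.86721969539892 in tool y,z: -52.928256724976556 97.62159008653954
```

View pics/s2.png

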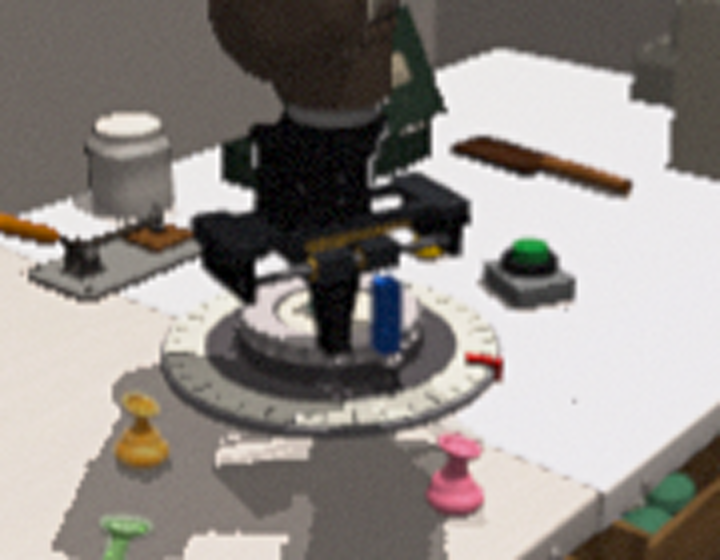

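The closed fingers stand left (clockwise) of the blue handle and are clear of the hook. Now I'll approach and sweep most of the way.

```bash
python3 -m crank '[[[0,0.012,-0.003,0,0,0,-1],[0,0.012,-0.003,0,0,0,-1],[0,0.004,0,0,0,0,-1],[0,0.005,0.0012,-0.052,0,0,-1],[0,0.005,0.0012,-0.052,0,0,-1],[0,0.005,0.0012,-0.052,0,0,-1],[0,0,0,0,0,0,-1]]]'
python3 w.py
python3 - <<'E'
from workcell import bot
import cv2
from h import *
S=bot.read_camera("scene")
cv2.imwrite("pics/s3.png",cv2.resize(S["image"][125:265,150:330],None,fx=4,fy=4,interpolation=2))
b=blobs(S,(105,120,40),(130,255,255),(170,160,310,260));print(b)
for ce,_ in b:
    d=onz(S,ce,73)-[552,59];print(np.hypot(*d),np.degrees(np.arctan2(d[1],d[0]))%360)
E
```

```text
time_s: 3.58
ee_pos: [468.9, 97.2, 64.6]
orientation: [-2.323, 1.546, 0.641]
ft_force: [-0.1, -0.7, -0.4]
gripper_width: 0.005
t 3.575 p [468.9  97.2  64.6] grip 0.005 F [-0.12 -0.73 -0.45] j [ 0.54  0.32 -0.56 -0.   -0.66  0.85]
[[ 0.02  -0.177 -0.984]
 [ 0.015 -0.984  0.177]
 [-1.    -0.018 -0.017]]
az tool z 169.80968591374005 in tool y,z: -22.889914721825775 88.54810347465646
[(array([251.43, 203.53]), array([247, 193,   8,  19,  89], dtype=int32))]
97.35657085707241 167.4186648993311
```

View pics/s3.png

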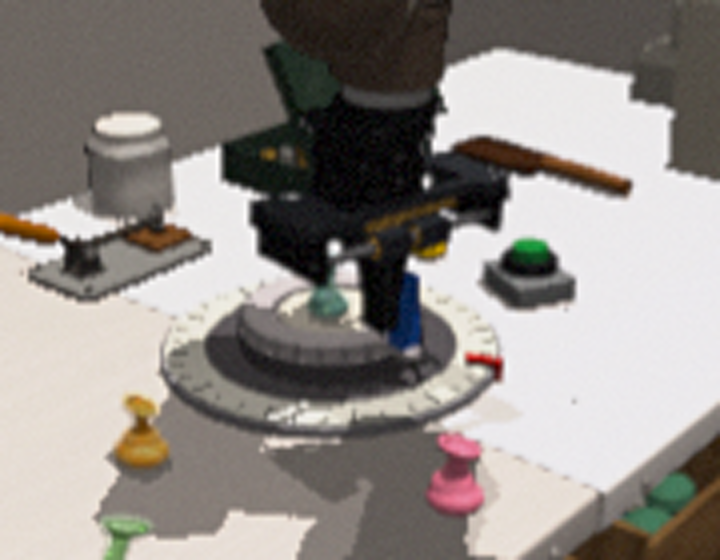

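The handle followed (pointer now about 170°), with only single-sided contact. I'll continue and correct the small tilt.

```bash
python3 -m crank '[[[0.004,0.005,0.0012,-0.052,-0.015,0.015,-1],[0.001,0.005,0.0012,-0.052,-0.003,0.003,-1],[0,0.005,0.0012,-0.052,-0.002,0.002,-1],[0,0.005,0.0012,-0.052,-0.002,0.002,-1],[0,0.005,0.0012,-0.052,-0.002,0.002,-1],[0,0,0,0,0,0,-1],[0,0,0,0,0,0,-1]]]'
cat > v.py <<'E'
from workcell import bot
import cv2,sys
from h import *
S=bot.read_camera("scene");T=bot.read_camera("top")
a=cv2.resize(S["image"][165:265,190:310],None,fx=5,fy=5,interpolation=2);b=cv2.resize(T["image"][180:230,230:280],None,fx=5,fy=5,interpolation=2)
o=np.zeros((max(a.shape[0],b.shape[0]),600,3),np.uint8);o[:a.shape[0],:a.shape[1]]=a
cv2.imwrite("pics/%s_s.png"%sys.argv[1],a);cv2.imwrite("pics/%s_t.png"%sys.argv[1],cv2.resize(T["image"][140:250,190:330],None,fx=5,fy=5,interpolation=2))
b=blobs(S,(105,120,40),(130,255,255),(170,160,310,260));print(b)
for ce,_ in b:
    d=onz(S,ce,73)-[552,59];print(np.hypot(*d),np.degrees(np.arctan2(d[1],d[0]))%360)
E
python3 w.py; python3 v.py a4
```

```text
time_s: 4.5
ee_pos: [462.8, 73.8, 60.5]
orientation: [0.752, 1.564, -2.306]
ft_force: [-1.3, -0.4, -0.6]
gripper_width: 0.008
t 4.5 p [462.8  73.8  60.5] grip 0.008 F [-1.29 -0.41 -0.6 ] j [ 0.51  0.32 -0.58  0.   -0.68  1.14]
[[-0.004  0.083 -0.996]
 [-0.005 -0.996 -0.083]
 [-1.     0.004  0.005]]
az tool z 184.78815920208413 in tool y,z: -22.17254813258874 87.66742351505106
[(array([256.79, 201.34]), array([253, 191,   7,  19,  62], dtype=int32))]
97.98890068681953 180.79768126162244
```

View pics/a4_s.png

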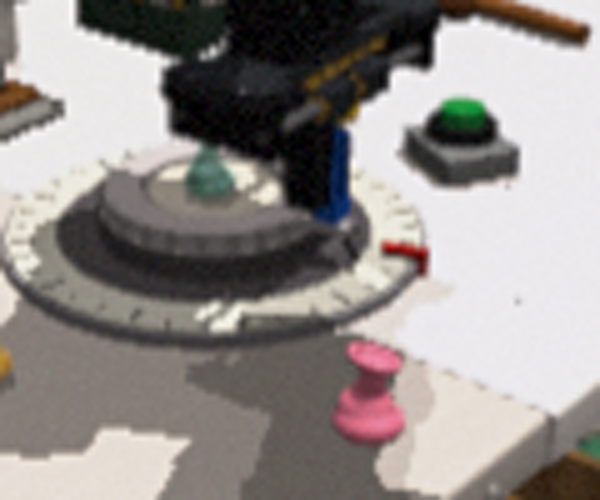

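```bash
python3 -m crank '[[[0,0.005,0.0012,-0.052,0.003,-0.003,-1],[0,0.005,0.0012,-0.052,-0.002,0.002,-1],[0,0.005,0.0012,-0.052,-0.002,0.002,-1],[0,0.0025,0.0006,-0.026,0,0,-1],[0,0,0,0,0,0,-1],[0,0,0,0,0,0,-1]]]'
python3 w.py; python3 v.py a5
```

```text
time_s: 5.35
ee_pos: [461.8, 56.9, 60.6]
orientation: [0.621, 1.565, -2.251]
ft_force: [0.0, -0.2, -0.6]
gripper_width: 0.006
t 5.35 p [461.8  56.9  60.6] grip 0.006 F [ 0.02 -0.24 -0.6 ] j [ 0.47  0.32 -0.58  0.   -0.68  1.36]
[[-0.004  0.266 -0.964]
 [-0.005 -0.964 -0.266]
 [-1.     0.004  0.005]]
az tool z 195.44808504243477 in tool y,z: -22.03595763950111 87.53481136858086
[(array([259.44, 199.44]), array([256, 189,   6,  18,  36], dtype=int32))]
97.43885782406745 190.32033813539542
```

View pics/a5_s.png

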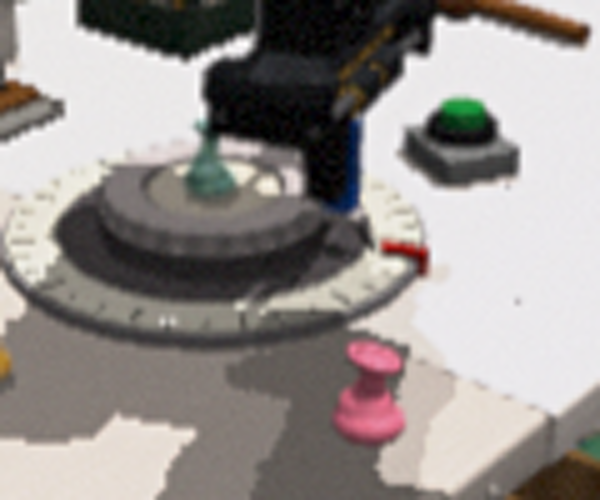

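View pics/a5_t.png

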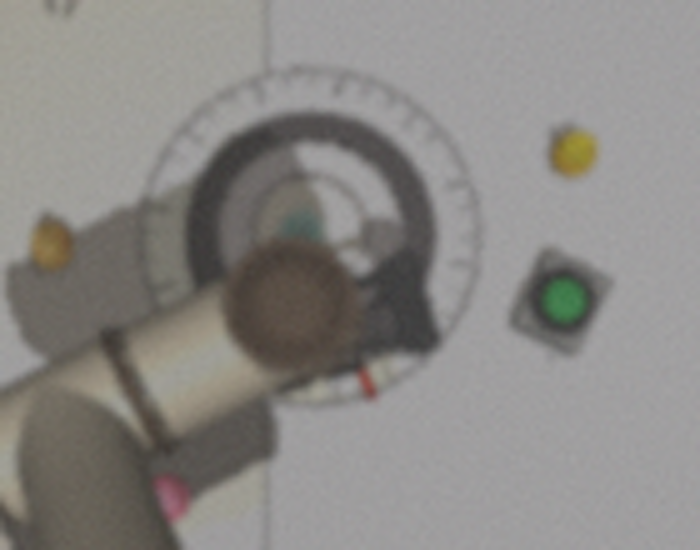

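The handle is near but short of the mark. I'll back off a little for an unobstructed measurement.

```bash
python3 -m crank '[[[0,-0.02,0,0,0,0,-1],[0,-0.02,0,0,0,0,-1],[0,0,0,0,0,0,-1]]]'
cat >> v.py <<'E'
h=cv2.cvtColor(S["image"],cv2.COLOR_BGR2HSV)
for ce,s in b:
    # predicted handle centroid vs azimuth
    for az in range(180,210,2):
        a=np.radians(az);print(az,proj(S,[552+90*np.cos(a),59+90*np.sin(a),73])[0].round(1),proj(S,[552+112*np.cos(a),59+112*np.sin(a),16])[0].round(1),end=" ")
E
python3 w.py; python3 v.py a6
```

```text
time_s: 5.82
ee_pos: [451.1, 96.2, 60.5]
orientation: [0.673, 1.565, -2.2]
ft_force: [-0.1, -0.8, -0.7]
gripper_width: 0.007
t 5.825 p [451.1  96.2  60.5] grip 0.007 F [-0.1  -0.79 -0.74] j [ 0.57  0.31 -0.59  0.   -0.67  1.27]
[[-0.004  0.265 -0.964]
 [-0.005 -0.964 -0.265]
 [-1.     0.004  0.005]]
az tool z 195.3822083348378 in tool y,z: -62.649971017012554 87.40338784662292
[(array([257.95, 198.64]), array([254, 190,   8,  17, 100], dtype=int32))]
90.7796021579137 192.16705162948534
180 [254.5 200.8] [259.8 219.3] 182 [255.1 200.4] [260.5 218.9] 184 [255.7 200.1] [261.2 218.4] 186 [256.2 199.7] [261.9 217.9] 188 [256.7 199.4] [262.5 217.4] 190 [257.2 199. ] [263.1 216.9] 192 [257.7 198.6] [263.7 216.4] 194 [258.1 198.2] [264.2 215.9] 196 [258.5 197.9] [264.6 215.4] 198 [258.8 197.5] [265.  214.8] 200 [259.2 197.1] [265.4 214.3] 202 [259.5 196.7] [265.7 213.8] 204 [259.7 196.3] [266.  213.2] 206 [259.9 195.9] [266.3 212.7] 208 [260.1 195.5] [266.5 212.2]
```

View pics/a6_s.png

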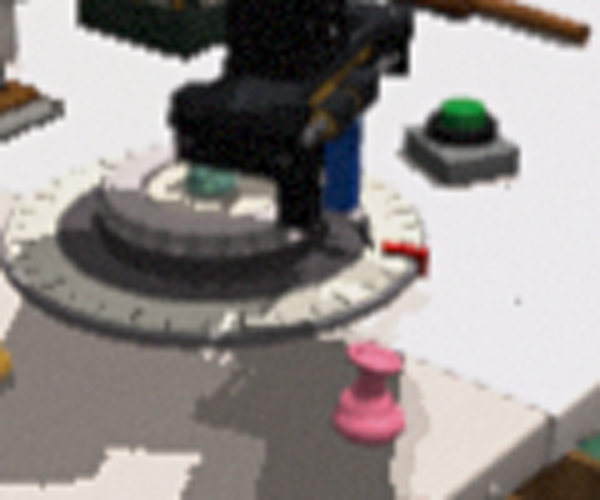

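Scene-view sensitivity is too low here, so I'll lift clear for a top view.

```bash
python3 -m crank '[[[-0.05,0,0,0,0,0,-1],[-0.05,0,0,0,0,0,-1],[-0.01,-0.05,-0.01,0,0,0,-1],[-0.01,-0.05,-0.01,0,0,0,-1],[0,-0.05,-0.01,0,0,0,-1],[0,-0.05,0,0,0,0,-1],[0,0,0,0,0,0,-1]]]'
python3 w.py
cat > q.py <<'E'
from workcell import bot
from h import *
import sys
C=np.array([552,59])
for k in range(3):
    T=bot.read_camera("top")
    for col,lo,hi,z in(("blue",(100,100,40),(130,255,255),103),("red",(0,90,60),(8,255,255),19)):
        for ce,s in blobs(T,lo,hi,(215,150,290,225)):
            d=onz(T,ce,z)-C;print(col,ce,s[4],np.hypot(*d).round(1),(np.degrees(np.arctan2(d[1],d[0]))%360).round(2))
cv2.imwrite("pics/%s_t.png"%sys.argv[1],cv2.resize(T["image"][140:250,190:330],None,fx=5,fy=5,interpolation=2))
S=bot.read_camera("scene");cv2.imwrite("pics/%s_s.png"%sys.argv[1],cv2.resize(S["image"][165:265,190:310],None,fx=6,fy=6,interpolation=2))
E
python3 q.py b1
```

```text
time_s: 6.8
ee_pos: [429.6, 298.3, 183.2]
orientation: [0.429, 1.564, -2.456]
ft_force: [0.5, 0.7, 0.2]
gripper_width: 0.007
t 6.8 p [429.6 298.3 183.2] grip 0.007 F [0.47 0.69 0.16] j [ 0.92  0.25 -0.29 -0.   -1.03  0.91]
[[-0.005  0.254 -0.967]
 [-0.004 -0.967 -0.254]
 [-1.     0.003  0.006]]
az tool z 194.73179516624828 in tool y,z: -262.52962006425 57.54291428296245
blue [257.11 206.42] 19 90.0 195.32
red [262.75 216.12] 8 128.7 200.52
blue [257.11 206.42] 19 90.0 195.32
red [262.75 216.  ] 8 128.3 200.59
blue [257.11 206.42] 19 90.0 195.32
red [262.89 216.22] 9 129.3 200.69
```

View pics/b1_t.png

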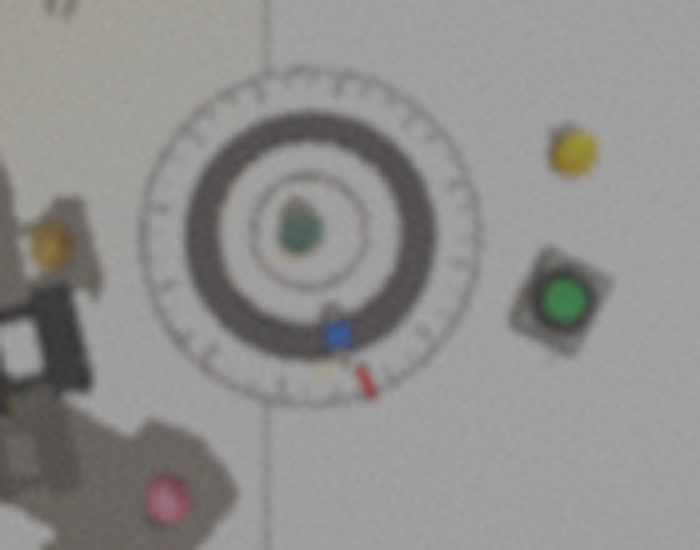

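View pics/b1_s.png

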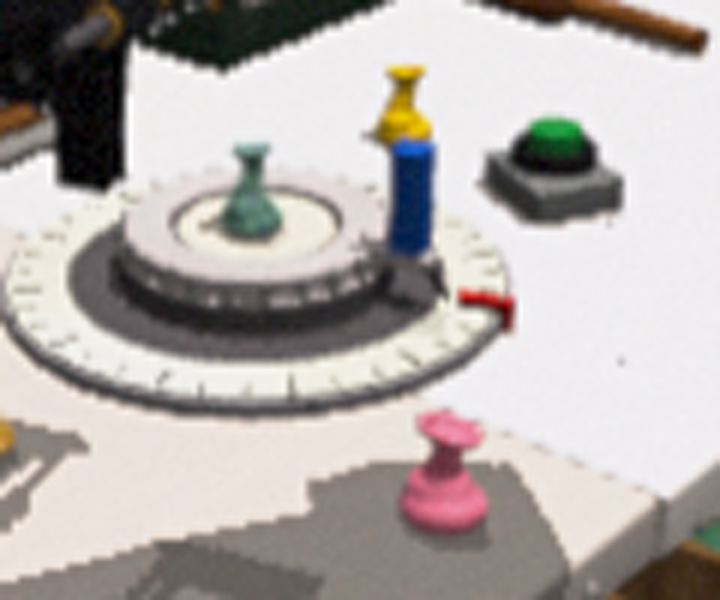

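Handle is at 195.3° and the mark at 200.55°, so +5.2° remains. The tool azimuth with y = −22 matched the handle azimuth, so I'll use that for the final push.

```bash
python3 -m crank '[[[0,0.048,0.008,0,0,0,-1],[0,0.048,0.008,0,0,0,-1],[0,0.048,0.008,0,0,0,-1],[0,0.04,0.006,-0.01,0,0,-1],[0,0,0,0,0,0,-1],[0.05,0,0,0,0,0,-1],[0.05,0,0,0,0,0,-1],[0.02,0,0,0,0,0,-1],[0,0,0,0,0,0,-1]]]'
python3 w.py
```

```text
time_s: 8.12
ee_pos: [448.3, 96.0, 63.4]
orientation: [1.637, 1.568, -1.254]
ft_force: [0.1, -0.4, -0.2]
gripper_width: 0.003
t 8.125 p [448.3  96.   63.4] grip 0.003 F [ 0.07 -0.36 -0.19] j [ 0.57  0.3  -0.6   0.   -0.67  1.25]
[[ 0.001  0.247 -0.969]
 [-0.002 -0.969 -0.247]
 [-1.     0.002 -0.   ]]
az tool z 194.3180350971589 in tool y,z: -61.517859968592724 91.28518284094241
```

```bash
python3 -m crank '[[[0,0.012,0,-0.055,0,0,-1],[0,0.012,0.002,-0.055,0,0,-1],[0,0,0,0,0,0,-1]]]'
python3 w.py
```

```text
time_s: 8.5
ee_pos: [455.4, 73.0, 66.5]
orientation: [2.776, 1.565, -0.002]
ft_force: [-0.8, 0.1, 0.4]
gripper_width: 0.004
t 8.5 p [455.4  73.   66.5] grip 0.004 F [-0.84  0.06  0.38] j [ 0.51  0.3  -0.6   0.   -0.67  1.42]
[[ 0.006  0.355 -0.935]
 [-0.    -0.935 -0.355]
 [-1.     0.002 -0.006]]
az tool z 200.818080874538 in tool y,z: -47.38739897156307 85.32398444018878
```

```bash
python3 -m crank '[[[0,0.008,0.001,0,0,0,-1],[0,0.005,0.001,0,0,0,-1],[0,0.003,0,0,0,0,-1],[0,0.002,0,0,0,0,-1],[0,0,0,0,0,0,-1]]]'
python3 w.py
```

```text
time_s: 9.12
ee_pos: [461.2, 55.4, 68.0]
orientation: [2.959, 1.562, 0.179]
ft_force: [-0.6, 0.7, 0.7]
gripper_width: 0.007
t 9.125 p [461.2  55.4  68. ] grip 0.007 F [-0.63  0.68  0.66] j [ 0.47  0.3  -0.59  0.   -0.68  1.46]
[[ 0.009  0.354 -0.935]
 [ 0.002 -0.935 -0.354]
 [-1.     0.002 -0.009]]
az tool z 200.7488130356989 in tool y,z: -28.850780184680726 86.18577716143065
```

```bash
python3 -m crank '[[[0.002,0.003,0,0,0,0,-1],[0,0.002,0,0,0,0,-1],[0,0.0015,0,0,0,0,-1],[0,0,0,0,0,0,-1]]]'
python3 w.py
```

```text
time_s: 9.62
ee_pos: [463.3, 49.2, 65.9]
orientation: [2.962, 1.562, 0.183]
ft_force: [-0.6, -0.0, 1.9]
gripper_width: 0.007
t 9.625 p [463.3  49.2  65.9] grip 0.007 F [-0.57 -0.01  1.92] j [ 0.46  0.3  -0.59  0.   -0.67  1.47]
[[ 0.008  0.355 -0.935]
 [ 0.002 -0.935 -0.355]
 [-1.     0.002 -0.008]]
az tool z 200.76815417419783 in tool y,z: -22.322177261883194 86.35996048289013
```

At y = −22.3. I'll retreat and verify with the top view.

```bash
python3 -m crank '[[[0,-0.02,0.002,0,0,0,-1],[0,-0.02,0.002,0,0,0,-1],[-0.05,0,0,0,0,0,-1],[-0.05,0,0,0,0,0,-1],[-0.02,-0.05,0,0,0,0,-1],[0,-0.06,0,0,0,0,-1],[0,-0.06,0,0,0,0,-1],[0,-0.02,0,0,0,0,-1],[0,0,0,0,0,0,-1]]]'
python3 w.py;python3 q.py b2
```

```text
time_s: 10.75
ee_pos: [376.7, 268.8, 189.7]
orientation: [3.124, 1.558, 0.342]
ft_force: [0.1, -1.1, -0.4]
gripper_width: 0.007
t 10.75 p [376.7 268.8 189.7] grip 0.007 F [ 0.15 -1.15 -0.41] j [ 0.98  0.13 -0.43  0.01 -1.    0.95]
[[ 0.012  0.352 -0.936]
 [ 0.004 -0.936 -0.352]
 [-1.     0.    -0.012]]
az tool z 200.63399711953795 in tool y,z: -258.17488439713344 90.14241774072516
blue [258.95 205.9 ] 20 90.2 199.99
red [263.   216.25] 8 129.6 200.85
blue [259. 206.] 21 90.7 200.02
red [262.89 216.22] 9 129.3 200.69
blue [258.95 205.9 ] 20 90.2 199.99
red [262.88 216.  ] 8 128.5 200.81
```

View pics/b2_t.png

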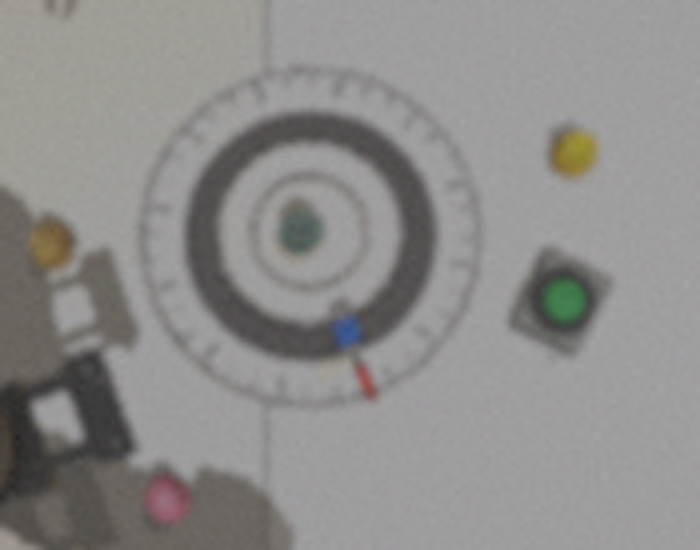

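View pics/b2_s.png

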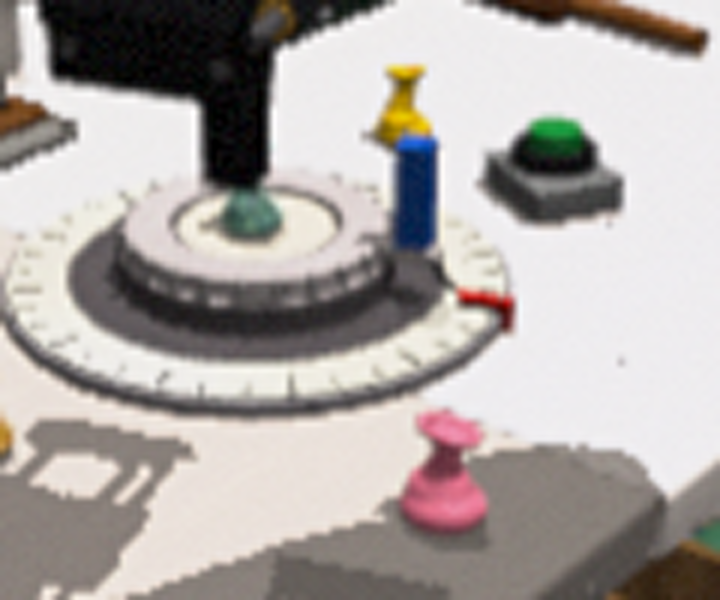

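The pointer stands at the mark: 200.0° against 200.8°, about 1.5 mm at the tip. The teal hook hasn't moved. Now to the button.

```bash
python3 -m crank '[[[0,0.05,0.004,0,-0.012,0,-1],[0,0.05,0.004,0,0,0,-1],[0,0.05,0.004,0,0,0,-1],[0,0.05,0.004,0,0,0,-1],[0,0.05,0.004,0,0,0,-1],[0,0.05,0.004,0,0,0,-1],[0,0.05,0.004,0,0,0,-1],[0,0.05,0.004,0,0,0,-1],[0,0.01,0,0,0,0,-1],[0,0,0,0,0,0,-1]]]'
cat > u.py <<'E'
from workcell import bot
from h import *
p,R=show(bot);print("err in tool mm",R.T@(np.array([495.6,-144.8,48])-p))
E
python3 u.py
```

```text
time_s: 12.2
ee_pos: [490.7, -151.2, 190.2]
orientation: [2.559, 1.569, -0.242]
ft_force: [-1.3, -0.0, -0.8]
gripper_width: 0.004
t 12.2 p [ 490.7 -151.2  190.2] grip 0.004 F [-1.26 -0.05 -0.77] j [ 0.02  0.22 -0.31  0.   -1.03  1.89]
[[ 0.002  0.335 -0.942]
 [-0.    -0.942 -0.335]
 [-1.     0.001 -0.002]]
err in tool mm [142.17038389  -4.58981925  -6.51798669]
```

```bash
python3 -m crank '[[[0,-0.004,-0.006,0,0,0,-1],[0.05,0,0,0,0,0,-1],[0.045,0,0,0,0,0,-1],[0.02,0,0,0,0,0,-1],[0,0,0,0,0,0,-1]]]'
python3 u.py; python3 q.py b3
```

```text
time_s: 12.82
ee_pos: [497.1, -139.5, 74.5]
orientation: [2.759, 1.563, -0.033]
ft_force: [-1.0, -0.1, -0.0]
gripper_width: 0.003
t 12.825 p [ 497.1 -139.5   74.5] grip 0.003 F [-0.96 -0.12 -0.01] j [ 0.04  0.36 -0.46  0.   -0.74  1.88]
[[ 0.008  0.342 -0.939]
 [-0.    -0.94  -0.343]
 [-1.     0.003 -0.007]]
err in tool mm [26.51914161  4.39767628  3.45834718]
```

View pics/b3_s.png

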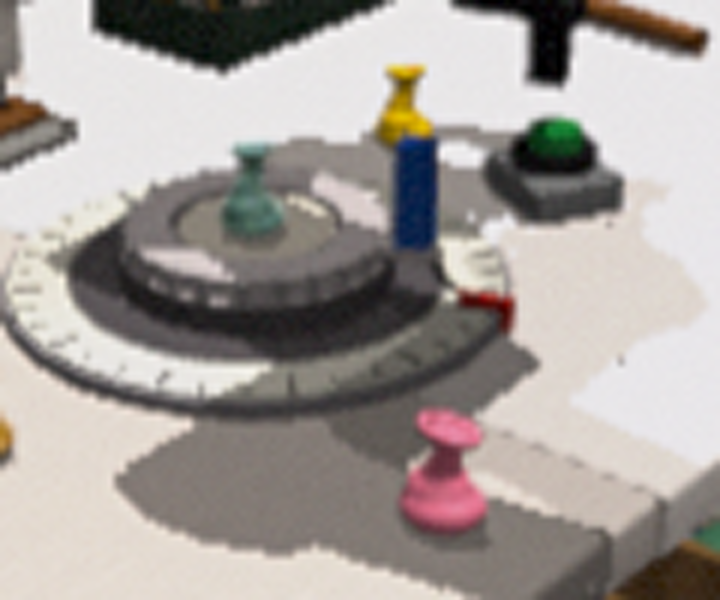

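The fingers are above the button, and the base, hook and lever look undisturbed. Next I correct laterally and descend gently.

```bash
python3 -m crank '[[[0.008,0.004,0.003,0,-0.006,0,-1],[0.008,0,0,0,0,0,-1],[0.005,0,0,0,0,0,-1],[0.003,0,0,0,0,0,-1],[0,0,0,0,0,0,-1]]]'
python3 u.py
```

```text
time_s: 13.65
ee_pos: [498.9, -145.6, 53.2]
orientation: [2.578, 1.559, -0.215]
ft_force: [-0.2, 0.1, -0.2]
gripper_width: 0.005
t 13.65 p [ 498.9 -145.6   53.2] grip 0.005 F [-0.24  0.08 -0.19] j [ 0.03  0.4  -0.47  0.   -0.69  1.89]
[[ 0.012  0.341 -0.94 ]
 [-0.003 -0.94  -0.341]
 [-1.     0.006 -0.01 ]]
err in tool mm [ 5.1475837  -1.95177141  2.9056658 ]
```

```bash
python3 -m crank '[[[0.005,-0.002,0.003,0,-0.012,0,-1],[0.004,0,0,0,0,0,-1],[0.004,0,0,0,0,0,-1],[0,0,0,0,0,0,-1]]]'
python3 u.py
```

```text
time_s: 14.15
ee_pos: [495.8, -144.8, 40.8]
orientation: [1.288, 1.563, -1.505]
ft_force: [-1.1, 0.4, 4.9]
gripper_width: 0.002
t 14.15 p [ 495.8 -144.8   40.8] grip 0.002 F [-1.05  0.39  4.88] j [ 0.03  0.42 -0.49  0.01 -0.67  1.88]
[[ 0.     0.342 -0.94 ]
 [-0.007 -0.94  -0.342]
 [-1.     0.007  0.002]]
err in tool mm [-7.17998232 -0.03368176  0.15843358]
```

```bash
python3 -m crank '[[[0.003,0,0,0,0,0,-1],[0.003,0,0,0,0,0,-1],[0.003,0,0,0,0,0,-1]]]'
python3 u.py; python3 q.py b4; python3 u.py
```

```text
time_s: 14.52
ee_pos: [496.1, -145.0, 40.1]
orientation: [1.262, 1.561, -1.527]
ft_force: [-7.5, 4.6, 24.6]
gripper_width: 0.004
t 14.525 p [ 496.1 -145.    40.1] grip 0.004 F [-7.46  4.61 24.58] j [ 0.04  0.42 -0.49  0.02 -0.66  1.87]
[[ 0.     0.346 -0.938]
 [-0.01  -0.938 -0.346]
 [-1.     0.01   0.003]]
err in tool mm [-7.89352605 -0.25652575  0.42145034]
t 14.725 p [ 496.1 -145.    40.1] grip 0.008 F [-7.18  4.84 24.86] j [ 0.04  0.42 -0.49  0.02 -0.66  1.87]
[[ 0.001  0.346 -0.938]
 [-0.01  -0.938 -0.346]
 [-1.     0.01   0.003]]
err in tool mm [-7.90424211 -0.2650925   0.38920024]
```

View pics/b4_s.png

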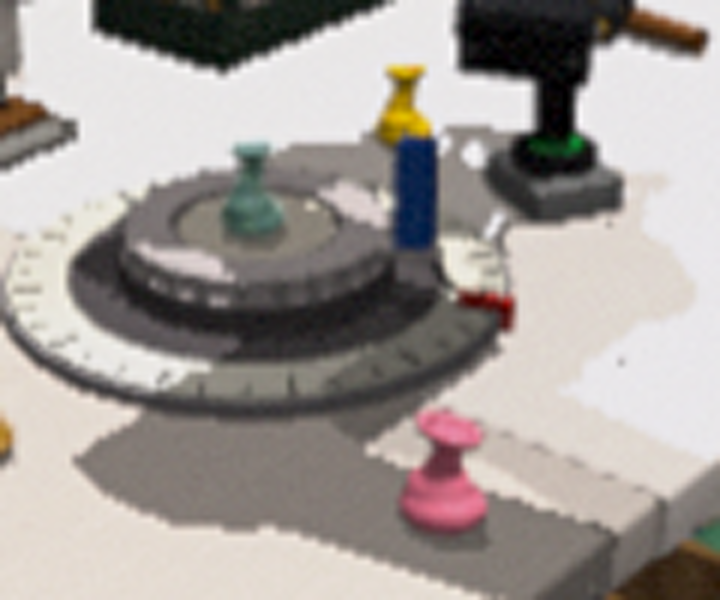

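View pics/b4_t.png

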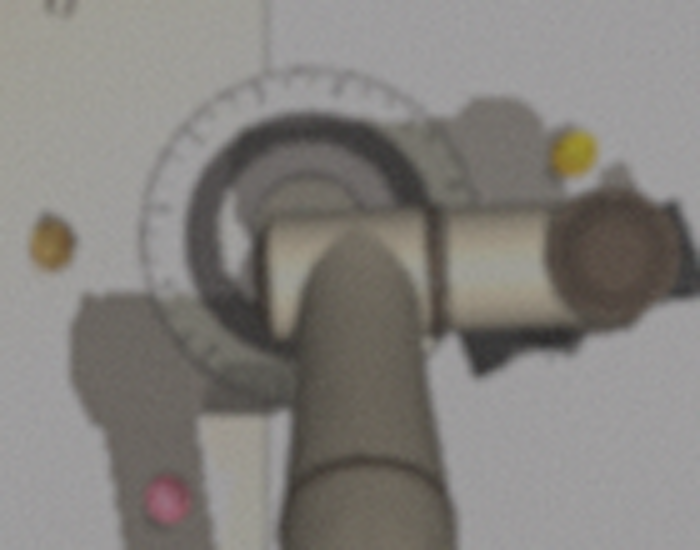

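The fingertips hold the button bottomed (TCP z 40.1, force steady at about 25 N). The hook, lever and mark look unchanged, so I'll hand in.

Run:
```python
from workcell import bot
print(bot.sign_off())
```

```text
the job is handed in; nothing more can be done
None
```

I pushed the blue lever counter-clockwise by about 40° with the closed fingers, on one side only. Then I pressed the green lamp button down fully and handed the job in while still holding it, at about 14.7 s of the 58 s allowed.

- **Pointer:** the last clear top view put the handle at 200.0° and the red mark at 200.8°, about 1.5 mm apart at the tip against the 7 mm limit. While I was pressing the button the arm hid the pointer from the top camera. The scene camera showed it unchanged.
- **Button:** the fingertips stood at z = 40.1 mm, which is the fully-down height. The upward force held steady at about 25 N, well above the 6 N spring.
- **Surroundings:** the teal hook looked upright and unmoved in the last scene view. The amber, pink and yellow hooks also looked unmoved. I did not check the red drop, clear hook, paddle or tweezers in the last pictures, but the arm stayed well above or away from them.

No check failed or disagreed.

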